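# Isolate the saw's control box and pop its fuse hatch

## Task

The saw's fuses are to be looked at. With your fingertips, push the red-tipped switch lever on the grey control box all the way over, away from you, to the rear of the box (off); then press the yellow fuse hatch down fully, once, on the dark strip along its front edge and let go, so that it pops up by itself and stays open. Lift nothing, do not push the open hatch back down, and leave the oil bottle, the wrench and the tube where they are.

Things in the scene. Friction and masses are not known exactly. Their poses are not given: they have to be found in the camera images.
- control_box: Grey sheet-metal control box fixed to the bench, 160 (x) x 260 (y) x 85 mm high. Origin: centre of its underside, on the bench top. Its +x axis points to its rear (away from the robot, turned by up to 20 degrees), +y to its left, z up. The yellow hatch lies in its top on the left (centre at y = +60 mm), the switch lever stands on its top on the right (at y = -80 mm); nothing else that stands up but a small green lamp (8 mm high, at x = +50, y = -20 mm).
- isolator (a joint): Angle of the switch lever, rad. 0 = on, leaning 0.5 rad to the box's front (-x of the box); 1.0 = off, leaning 0.5 rad to its rear, against its stop. It starts between 0 and 0.25, swings about an axis along the box's y, takes 1 to 2 N at the tip and stays where it is left.
- isolator_tip (a point): Centre of the red ball, 26 mm across, at the end of the switch lever. The steel stem below it is 10 mm thick and 60 mm long from the pivot to the ball's centre; the pivot is 22 mm above the box top, at x = 0, y = -80 mm of the box. A black block 70 x 50 x 25 mm high (x, y, z of the box) surrounds the pivot.
- hatch (a joint): Angle of the hatch, rad. 0 (up to 0.01) = latched shut (level, 1.5 mm proud of the box top); negative = pressed in, to its stop at -0.095 (7 mm down at the front edge); 0.95 = fully open, front edge up. Push-push latch: pressed past -0.065 and let go, it springs up to 0.95 in about 2 s and is held there; pressed down again it would latch. It takes 2 to 4 N at the press point.
- hatch_press (a point): Press point: on the hatch's upper face, middle of the dark rubber strip (18 x 50 mm) near its front edge. The hatch is a yellow plate 84 (x of the box) x 86 (y) x 5 mm, hinged along its rear edge (42 mm behind the box's middle), 70 mm behind this point. The point moves with the hatch; shut, it is 86.5 mm above the bench.
- oil_bottle: Bystander: blue plastic bottle with black cap, standing, 60 mm across, 150 mm high, loose. Origin: centre of its underside. Stands about 220 mm to the left or right of the control box's middle.
- wrench: Bystander: steel wrench lying flat, 190 mm long along its own x, loose. Origin: on its underside near the middle. Lies on the other side of the box from the bottle.
- tube: Bystander: offcut of square steel tube lying behind the box, 30 x 120 x 30 mm, its length along its own y, loose. Origin: centre of its underside.

How it is judged:
By the outcome, as a careful person would: the job done as asked, in the order asked, and still so for the second after the job is handed in, with the robot touching nothing.
It also fails if it takes over 48 s, if anything falls off the work surface, if the arm or the gripper's body presses on something with over 40 N, if the wrist force passes 120 N, or if a joint passes its speed limit or range.

## Robot

A 7-joint arm with a two-finger parallel gripper is mounted at the origin on the work surface. World frame = base frame: x ahead of the robot, y to its left, z up, the work surface at z = 0. Lengths are in m, angles in rad, forces in N, time in s.
With the tool pointing down it reaches from about 0.4 to 0.9 m from the base axis. Payload 5.5 kg.
Tool frame: the origin (TCP) lies at the very end of the fingers, on their centre line; the grasp point (between the pads) lies 19 mm behind it; z points along the fingers, x is the direction in which the jaws open and shut, and the axes are right-handed (so a half turn about z gives the same grasp; the last joint's range is limited). The gripper opens to 92 mm and grips with 3 to 60 N. Pads are 19 mm wide; open, the fingers measure 130 mm over their backs; the gripper's body (75 mm by 190 mm) begins 47 mm behind the grasp point.
Start: joints at [1.546, 0.501, -0.427, 1.55, 0.221, 1.138, -0.21], TCP at [0.185, -0.623, 0.227] pointing down, gripper open.
Joint ranges: [-2.88, 2.88], [-0.31, 2.03], [-1.54, 1.56], [0.2, 2.42], [-1.41, 4.55], [0.19, 2.02], [-2.57, 2.57]. Speed limits (rad/s): [2.57, 2.57, 3.14, 3.14, 3.14, 3.14, 3.14].

## Interface

Orientations are given as a unit quaternion [w, x, y, z].
In Python, from station import * gives the robot as it stands.
- The arm moves only by the shell command python3 -m pendant 'ROWS' [OPENING]. ROWS is JSON, a list of rows, each an object of numbers: "x", "y", "z": the shift along the tool's x, y, z in m; "rx", "ry", "rz": the turn, a rotation vector about the tool's x, y, z in rad. In form: [{"x": .., "y": .., "z": .., "rx": .., "ry": .., "rz": ..}, ...]. A call has 1 to 5 rows; each row shifts and turns the commanded pose from where the row before left it, along the tool's axes as they then stand; what a row does not reach is not made up. A row lasts 1/10 s, in which the tool goes at most 50 mm and 8.59 degrees, less where a joint would pass 70% of its speed; a pose out of reach is approached as far as the arm can. A call with a gripper value outside its range is refused whole. OPENING is the finger opening in m, from 0 to 0.0918, set as the call begins (- or left out, the last holds). The fingers move at their own pace and stop on an object; the grip force is fixed at half the most. Time passes only in rows, so rows that do not move let the fingers close. It gives the time, the measured TCP pose, the force and the opening at its end, in the units of the state.
- get_state(): the state, without advancing time (a new reading comes with each control period).
- read_camera(name): name is "scene" or "side" or "wrist"; returns the picture (384x512x3 uint8, red, green, blue); there is no depth.
- get_calibration(name): a dict with "fx", "fy", "cx", "cy" (pixels), "world_to_cam" (4x4, takes a point from world to camera coordinates). Camera axes: x right, y down, z forward; pixel columns grow to the right and rows downward; lengths in m; the calibration is good to about 2 mm. A picture is of the moment at which its call begins: read the wrist's pose just before it. get_calibration takes no time and is no camera call; for the wrist camera it gives the pose at the moment of the call.
- job_done(): hands the job in, once; it reports no verdict.
The state is a dict: "t": time; "qpos": joint angles; "joint_vel": joint speeds; "joint_torque": joint torques, N m; "tcp_pos": TCP position; "eef_rot": TCP orientation; "force": force on the tool from outside, world axes, zero at the start; "wrist_torque": the same for the moment, N m; "finger_gap": finger opening in m.
Only numpy, scipy, OpenCV 4.12 (cv2) and the standard library are available. Lean on these libraries where they do the work, as an engineer would, in place of code of your own. Each camera call takes 0.05 s, during which the arm holds its last target.

## Working session

There is one attempt and no reset: what is moved stays moved. The work goes in short steps, Python scripts to look and compute and a shell command to move; the robot and the scene stay as the last step left them, time stands still between calls to the robot, and variables do not carry over. Pictures are saved under pics/ and viewed, and the job is handed in when it is done.

```bash
mkdir -p pics; ls; python3 - <<'E'
from station import *
import cv2
s=get_state(); print({k:(v if not hasattr(v,'__len__') else [round(float(a),4) for a in v]) for k,v in s.items()})
for n in ["scene","side"]:
    im=read_camera(n); cv2.imwrite(f"pics/{n}0.png",im[:,:,::-1])
    print(n,get_calibration(n))
E
```

```text
pics
{'t': 0.0, 'qpos': [1.5462, 0.5018, -0.4268, 1.5514, 0.2208, 1.1383, -0.2103], 'joint_vel': [-0.0006, -0.0018, -0.0006, -0.0006, -0.0001, -0.0024, 0.0002], 'joint_torque': [0.001, -56.6597, -5.8159, -27.9112, -0.0685, 0.0308, 0.0002], 'tcp_pos': [0.1843, -0.6226, 0.2257], 'eef_rot': [-0.0006, 0.8012, -0.5984, -0.0007], 'force': [0.438, -0.9035, -0.1302], 'wrist_torque': [-0.0311, 0.0156, -0.0276], 'finger_gap': 0.09173397922392063}
scene {'fx': 353.80472544984883, 'fy': 353.80472544984883, 'cx': 261.14006143899644, 'cy': 196.4856144906108, 'world_to_cam': array([[-0.84983627,  0.52702592, -0.00469029,  0.54782604],
       [ 0.3491667 ,  0.55632527, -0.75404563, -0.17525082],
       [-0.39479226, -0.64245302, -0.65680529,  1.417461  ],
       [ 0.        ,  0.        ,  0.        ,  1.        ]])}
side {'fx': 368.3976156535931, 'fy': 368.3976156535931, 'cx': 254.48402359707353, 'cy': 181.53750652839838, 'world_to_cam': array([[ 0.99911384, -0.03760356,  0.01890783, -0.64580987],
       [-0.00670482, -0.58568571, -0.81051051,  0.15165126],
       [ 0.04155213,  0.8096655 , -0.58541883,  1.00204072],
       [ 0.        ,  0.        ,  0.        ,  1.        ]])}
```

View pics/scene0.png

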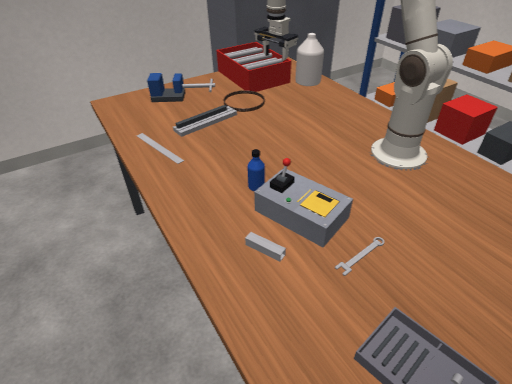

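View pics/side0.png

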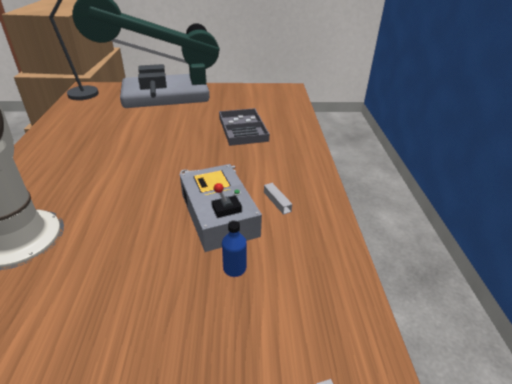

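The scene view shows the box at about (303,205), the red ball at (287,162), the yellow hatch at (319,203) and the bottle at (256,172). In the side view the ball is at (219,188), the hatch at (211,182) and the bottle at (234,250). Next I measure these.

```bash
cat > h.py <<'E'
import numpy as np, cv2
from station import *
def ray(c,u,v):
    M=c["world_to_cam"];R=M[:3,:3];o=-R.T@M[:3,3]
    d=R.T@np.array([(u-c["cx"])/c["fx"],(v-c["cy"])/c["fy"],1]);return o,d/np.linalg.norm(d)
def plane(c,u,v,z):
    o,d=ray(c,u,v);return o+d*(z-o[2])/d[2]
def tri(c1,p1,c2,p2):
    o1,d1=ray(c1,*p1);o2,d2=ray(c2,*p2)
    s=np.linalg.lstsq(np.c_[d1,-d2],o2-o1,rcond=None)[0]
    a=o1+d1*s[0];b=o2+d2*s[1];return (a+b)/2,np.linalg.norm(a-b)
def mask(im,col):
    h=cv2.cvtColor(im,cv2.COLOR_RGB2HSV).astype(int)
    H,S,V=h[...,0],h[...,1],h[...,2]
    if col=='red': return (((H<6)|(H>174))&(S>190)&(V>90)).astype(np.uint8)
    if col=='yellow': return ((H>20)&(H<32)&(S>180)&(V>120)).astype(np.uint8)
    if col=='green': return ((H>45)&(H<85)&(S>100)).astype(np.uint8)
def blobs(m,roi,amin=4):
    k=np.zeros_like(m);x0,y0,x1,y1=roi;k[y0:y1,x0:x1]=m[y0:y1,x0:x1]
    n,l,st,c=cv2.connectedComponentsWithStats(k)
    return [(c[i],st[i],l==i) for i in range(1,n) if st[i,4]>=amin]
E
python3 - <<'E'
from h import *
P={}
for n,roi in [("scene",(240,140,370,250)),("side",(170,150,280,260))]:
    im=cv2.imread(f"pics/{n}0.png")[:,:,::-1].copy();c=get_calibration(n)
    for col in ['red','yellow','green']:
        for cc,st,m in blobs(mask(im,col),roi): print(n,col,cc.round(1),st)
    # yellow hull corners
    b=max(blobs(mask(im,'yellow'),roi),key=lambda t:t[1][4])
    pts=np.argwhere(b[2])[:,::-1].astype(np.float32)
    hull=cv2.convexHull(pts)
    q=cv2.approxPolyDP(hull,4,True)[:,0]
    for p in q: print('  hatch corner',p,plane(c,*p,0.0865).round(4))
    m=cv2.moments(hull); ctr=(m['m10']/m['m00'],m['m01']/m['m00']);print('  ctr',np.round(ctr,1),plane(c,*ctr,.0865).round(4))
    r=max(blobs(mask(im,'red'),roi,1),key=lambda t:t[1][4]);P[n]=(c,r[0])
    up=cv2.resize(im[roi[1]:roi[3],roi[0]:roi[2]],None,fx=5,fy=5,interpolation=cv2.INTER_CUBIC)
    cv2.imwrite(f"pics/{n}0z.png",up[:,:,::-1])
print('ball',tri(*P['scene'],*P['side']))
E
```

```text
scene red [286.1 161.5] [283 158   7   8  44]
scene green [288.  199.4] [286 198   5   4  14]Traceback (most recent call last):
  File "<stdin>", line 8, in <module>
ValueError: max() iterable argument is empty
```

```bash
ls pics
```

```text
scene0.png
side0.png
```

```bash
sed -i 's/(H>20)&(H<32)&(S>180)&(V>120)/(H>18)\&(H<34)\&(S>150)\&(V>120)/' h.py
cat > m.py <<'E'
from h import *
P={};Q={}
for n,roi in [("scene",(240,140,370,250)),("side",(170,150,280,260))]:
    im=cv2.imread(f"pics/{n}0.png")[:,:,::-1].copy();c=get_calibration(n)
    up=cv2.resize(im[roi[1]:roi[3],roi[0]:roi[2]],None,fx=5,fy=5,interpolation=cv2.INTER_CUBIC)
    cv2.imwrite(f"pics/{n}0z.png",up[:,:,::-1])
    for col in ['red','yellow','green']:
        for cc,st,m in blobs(mask(im,col),roi): print(n,col,cc.round(1),st)
    h=cv2.cvtColor(im,cv2.COLOR_RGB2HSV); print(h[205,318] if n=="scene" else h[183,215])
    b=max(blobs(mask(im,'yellow'),roi),key=lambda t:t[1][4])
    pts=np.argwhere(b[2])[:,::-1].astype(np.float32)
    hull=cv2.convexHull(pts)
    q=cv2.approxPolyDP(hull,4,True)[:,0]
    for p in q: print('  hatch corner',p,plane(c,*map(float,p),0.0865).round(4))
    m=cv2.moments(hull); ctr=(m['m10']/m['m00'],m['m01']/m['m00']);print('  ctr',np.round(ctr,1),plane(c,*ctr,.0865).round(4))
    r=max(blobs(mask(im,'red'),roi,1),key=lambda t:t[1][4]);P[n]=(c,r[0]);Q[n]=(c,ctr)
print('ball',tri(*P['scene'],*P['side']))
print('hatch',tri(*Q['scene'],*Q['side']))
E
python3 m.py
```

```text
scene red [286.1 161.5] [283 158   7   8  44]
scene yellow [318.9 203.8] [301 191  38  26 479]
scene green [288.  199.4] [286 198   5   4  14]
[ 22 175 236]
  hatch corner [338. 201.] [0.4705 0.1615 0.0865]
  hatch corner [324. 216.] [0.548  0.1897 0.0865]
  hatch corner [301. 205.] [0.5761 0.1165 0.0865]
  hatch corner [314. 191.] [0.5028 0.0859 0.0865]
  ctr [319.5 203.1] [0.524  0.1392 0.0865]
side red [218.  187.9] [215 185   7   6  25]
side yellow [211.6 180.3] [195 172  34  20 338]
side green [236.4 191.1] [235 190   4   3  11]
[ 19 166 229]
  hatch corner [228. 185.] [0.5722 0.1155 0.0865]
  hatch corner [202. 191.] [0.4993 0.0878 0.0865]
  hatch corner [195. 177.] [0.4732 0.1569 0.0865]
  hatch corner [221. 172.] [0.5495 0.1825 0.0865]
  ctr [211.2 181.1] [0.5226 0.1355 0.0865]
ball (array([ 0.55139288, -0.00244035,  0.16444955]), np.float64(0.0001630082712972098))
hatch (array([0.52247681, 0.13778011, 0.08478504]), np.float64(0.00027541712751314416))
```

View pics/scene0z.png

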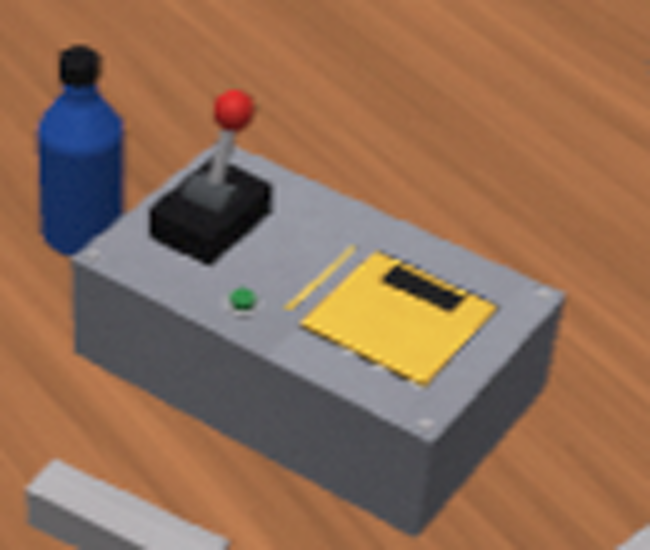

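View pics/side0z.png

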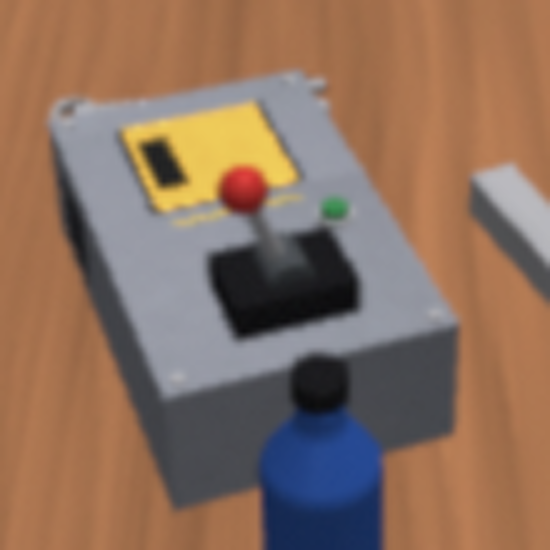

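Both views agree. The box yaw is about 20°, the box origin about (0.543, 0.081) and the pivot about (0.570, 0.006). The ball is at (0.551, −0.002, 0.164), 61 mm from the pivot, with the joint at about 0.15. The press point is at about (0.497, 0.128). I now approach in front of the lever at height with the gripper closed.

```bash
python3 -m pendant '[{"rz":-0.058},{"x":-0.0307,"y":-0.034},{"x":-0.0307,"y":-0.034},{"x":-0.0307,"y":-0.034},{"x":-0.0307,"y":-0.034}]' 0
python3 -m pendant '[{"x":-0.0307,"y":-0.034},{"x":-0.0307,"y":-0.034},{"x":-0.0307,"y":-0.034},{"x":-0.0307,"y":-0.034},{"x":-0.0307,"y":-0.034}]'
python3 -m pendant '[{"x":-0.0307,"y":-0.034},{"x":-0.0307,"y":-0.034},{"x":-0.0307,"y":-0.034},{},{}]'
python3 -c "
from h import *
s=get_state();from scipy.spatial.transform import Rotation as R
M=R.from_quat(np.roll(s['eef_rot'],-1)).as_matrix();print(M.round(3))
print('to target, tool axes',(M.T@(np.array([.5062,-.0175,.148])-s['tcp_pos'])).round(4))"
```

```text
[[ 0.284 -0.959 -0.   ]
 [-0.959 -0.284  0.002]
 [-0.002 -0.    -1.   ]]
to target, tool axes [-0.4887 -0.4804  0.0787]schema error: expected keys x, y, z, rx, ry, rz
schema error: expected keys x, y, z, rx, ry, rz
schema error: expected keys x, y, z, rx, ry, rz
```

```bash
python3 -m pendant '[{"x":0,"y":0,"z":0,"rx":0,"ry":0,"rz":-0.058},{"x":-0.0307,"y":-0.034,"z":0,"rx":0,"ry":0,"rz":0},{"x":-0.0307,"y":-0.034,"z":0,"rx":0,"ry":0,"rz":0},{"x":-0.0307,"y":-0.034,"z":0,"rx":0,"ry":0,"rz":0},{"x":-0.0307,"y":-0.034,"z":0,"rx":0,"ry":0,"rz":0}]' 0
python3 -m pendant '[{"x":-0.0307,"y":-0.034,"z":0,"rx":0,"ry":0,"rz":0},{"x":-0.0307,"y":-0.034,"z":0,"rx":0,"ry":0,"rz":0},{"x":-0.0307,"y":-0.034,"z":0,"rx":0,"ry":0,"rz":0},{"x":-0.0307,"y":-0.034,"z":0,"rx":0,"ry":0,"rz":0},{"x":-0.0307,"y":-0.034,"z":0,"rx":0,"ry":0,"rz":0}]'
python3 -m pendant '[{"x":-0.0307,"y":-0.034,"z":0,"rx":0,"ry":0,"rz":0},{"x":-0.0307,"y":-0.034,"z":0,"rx":0,"ry":0,"rz":0},{"x":-0.0307,"y":-0.034,"z":0,"rx":0,"ry":0,"rz":0},{"x":0,"y":0,"z":0,"rx":0,"ry":0,"rz":0},{"x":0,"y":0,"z":0,"rx":0,"ry":0,"rz":0}]'
cat > w.py <<'E'
from h import *
import sys
from scipy.spatial.transform import Rotation as R
s=get_state();M=R.from_quat(np.roll(s['eef_rot'],-1)).as_matrix();print(s['t'],s['tcp_pos'].round(4) if hasattr(s['tcp_pos'],'round') else s['tcp_pos'],M[:,0].round(3),M[:,2].round(3))
t=np.array([float(a) for a in sys.argv[1:4]])
print('to target, tool axes',(M.T@(t-s['tcp_pos'])).round(4),'force',np.round(s['force'],2),s['finger_gap'])
E
python3 w.py .5062 -.0175 .148
```

```text
t: 0.6
tcp_pos: [0.2712, -0.4597, 0.2262]
eef_rot: [-0.0, 0.818, -0.575, -0.0]
force: [0.9, -1.0, 0.2]
finger_gap: 0.0561
t: 1.1
tcp_pos: [0.379, -0.2578, 0.2266]
eef_rot: [0.0, 0.818, -0.575, -0.0]
force: [0.4, 0.1, -0.1]
finger_gap: 0.0161
t: 1.6
tcp_pos: [0.4436, -0.1371, 0.2265]
eef_rot: [0.0, 0.819, -0.573, -0.0]
force: [0.3, -0.5, 0.8]
finger_gap: 0.0003
1.6 [ 0.4436 -0.1371  0.2265] [ 0.342 -0.94  -0.   ] [-0.  0. -1.]
to target, tool axes [-0.0909 -0.0998  0.0785] force [ 0.34 -0.54  0.77] 0.00032994166907518213
```

```bash
python3 -m pendant '[{"x":-0.0303,"y":-0.0333,"z":0,"rx":0,"ry":0,"rz":0},{"x":-0.0303,"y":-0.0333,"z":0,"rx":0,"ry":0,"rz":0},{"x":-0.0303,"y":-0.0333,"z":0,"rx":0,"ry":0,"rz":0},{"x":0,"y":0,"z":0,"rx":0,"ry":0,"rz":0},{"x":0,"y":0,"z":0,"rx":0,"ry":0,"rz":0}]'
python3 w.py .5062 -.0175 .148
cat > pic.py <<'E'
from h import *
import sys
k=sys.argv[1];ims=[]
for n,roi in [("scene",(230,120,380,260)),("side",(160,120,310,260))]:
    im=read_camera(n); ims.append(cv2.resize(im[roi[1]:roi[3],roi[0]:roi[2]],(0,0),fx=2.6,fy=2.6,interpolation=cv2.INTER_CUBIC)); cv2.imwrite(f"pics/{n}{k}.png",im[:,:,::-1])
cv2.imwrite(f"pics/both{k}.png",np.hstack(ims)[:,:,::-1])
w=read_camera("wrist");cv2.imwrite(f"pics/wrist{k}.png",w[:,:,::-1])
E
python3 pic.py 1
```

```text
t: 2.1
tcp_pos: [0.5064, -0.0194, 0.2262]
eef_rot: [0.0, 0.818, -0.575, -0.0]
force: [-0.7, -1.1, -0.6]
finger_gap: 0.0006
2.1 [ 0.5064 -0.0194  0.2262] [ 0.34  -0.941 -0.   ] [-0.001 -0.    -1.   ]
to target, tool axes [-0.0018 -0.0006  0.0782] force [-0.67 -1.1  -0.6 ] 0.0005964218253405542
```

View pics/both1.png

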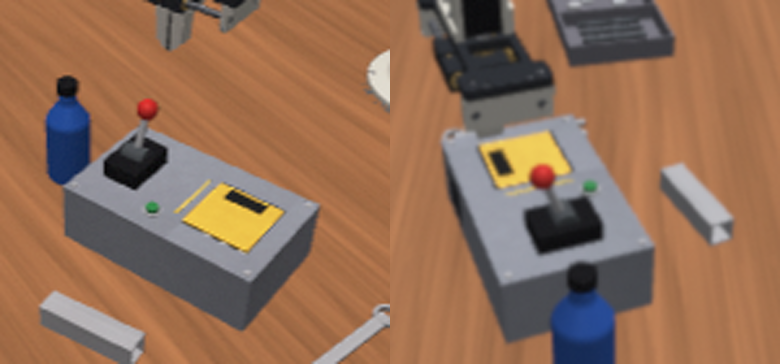

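View pics/wrist1.png

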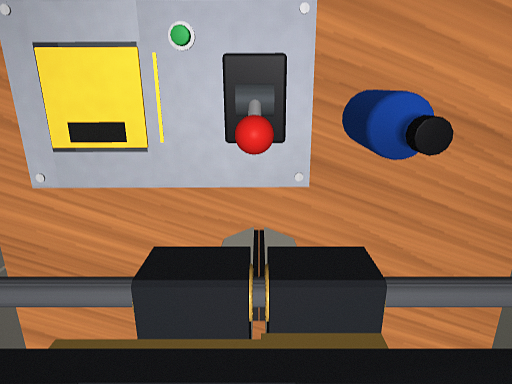

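The closed fingers sit in front of the ball in the wrist view (ball (254,135), fingertips (258,240)), aligned with the box. I cross-check the points from the wrist camera, then descend.

```bash
python3 - <<'E'
from h import *
c=get_calibration("wrist");im=cv2.imread("pics/wrist1.png")[:,:,::-1].copy()
r=max(blobs(mask(im,'red'),(200,90,300,170)),key=lambda t:t[1][4]);print(r[0],plane(c,*r[0],.1645).round(4))
for p in [(97.5,132)]: print('strip',plane(c,*p,.0865).round(4))
q=[plane(c,*p,.0865) for p in [(33,45),(136,43),(147,149),(53,151)]]
for a in q: print(a.round(4))
d=q[0]-q[3];print(np.degrees(np.arctan2(d[1],d[0])));d=q[1]-q[2];print(np.degrees(np.arctan2(d[1],d[0])));d=q[3]-q[2];print(np.degrees(np.arctan2(-d[0],d[1])))
E
python3 -m pendant '[{"x":-0.001,"y":0,"z":0.02,"rx":0,"ry":0,"rz":0},{"x":-0.001,"y":0,"z":0.02,"rx":0,"ry":0,"rz":0},{"x":0,"y":0,"z":0.02,"rx":0,"ry":0,"rz":0},{"x":0,"y":0,"z":0.017,"rx":0,"ry":0,"rz":0},{"x":0,"y":0,"z":0,"rx":0,"ry":0,"rz":0}]'
```

```text
[253.90778342 134.21827411] [ 0.5526 -0.0022  0.1645]
strip [0.4966 0.1272 0.0865]
[0.5496 0.1918 0.0865]
[0.5798 0.1118 0.0865]
[0.4965 0.0819 0.0865]
[0.466  0.1619 0.0865]
19.698326740756023
19.762320403397553
20.873873872075112
t: 2.75
tcp_pos: [0.5036, -0.0194, 0.1476]
eef_rot: [0.002, 0.817, -0.576, -0.002]
force: [0.1, -0.9, 0.3]
finger_gap: 0.0005
```

```bash
python3 -m pendant '[{"x":-0.001,"y":-0.012,"z":0,"rx":0,"ry":0,"rz":0},{"x":0,"y":-0.012,"z":0,"rx":0,"ry":0,"rz":0},{"x":0,"y":-0.01,"z":0,"rx":0,"ry":0,"rz":0},{"x":0,"y":-0.01,"z":0,"rx":0,"ry":0,"rz":0},{"x":0,"y":-0.01,"z":0,"rx":0,"ry":0,"rz":0}]'
python3 -m pendant '[{"x":0,"y":-0.007,"z":0,"rx":0,"ry":0,"rz":0},{"x":0,"y":-0.005,"z":0,"rx":0,"ry":0,"rz":0},{"x":0,"y":-0.003,"z":0,"rx":0,"ry":0,"rz":0},{"x":0,"y":0,"z":0,"rx":0,"ry":0,"rz":0},{"x":0,"y":0,"z":0,"rx":0,"ry":0,"rz":0}]'
python3 w.py .5758 .0075 .148; python3 pic.py 2
```

```text
t: 3.25
tcp_pos: [0.5577, 0.0025, 0.1501]
eef_rot: [-0.0, 0.818, -0.575, 0.0]
force: [-1.5, -0.1, 0.9]
finger_gap: 0.0004
t: 3.75
tcp_pos: [0.5706, 0.0075, 0.1498]
eef_rot: [-0.0, 0.818, -0.575, 0.0]
force: [-0.1, 0.6, 0.3]
finger_gap: 0.0003
3.75 [0.5706 0.0075 0.1498] [ 0.339 -0.941 -0.   ] [ 0.  0. -1.]
to target, tool axes [ 0.0018 -0.0048  0.0018] force [-0.07  0.65  0.33] 0.0003078555269287484
```

View pics/both2.png

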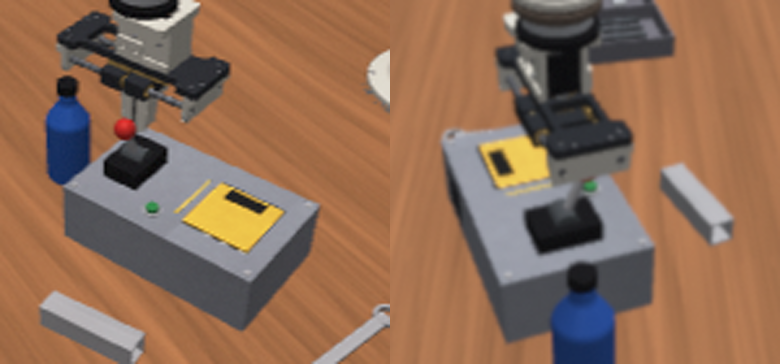

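View pics/wrist2.png

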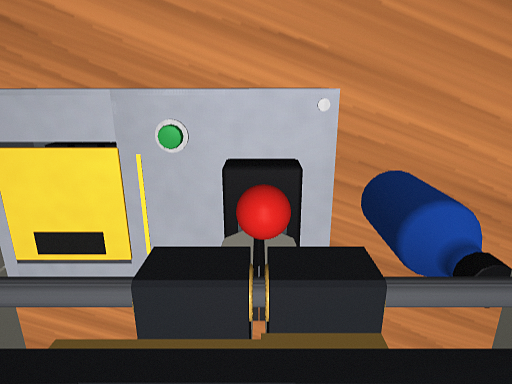

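The lever has moved over: ball at (263,212) in the wrist view, touching the fingertips. There is no stop force yet, so I continue in small steps.

```bash
python3 -m pendant '[{"x":0,"y":-0.004,"z":0,"rx":0,"ry":0,"rz":0},{"x":0,"y":-0.003,"z":0,"rx":0,"ry":0,"rz":0},{"x":0,"y":0,"z":0,"rx":0,"ry":0,"rz":0},{"x":0,"y":0,"z":0,"rx":0,"ry":0,"rz":0}]'
python3 -m pendant '[{"x":0,"y":-0.003,"z":0,"rx":0,"ry":0,"rz":0},{"x":0,"y":0,"z":0,"rx":0,"ry":0,"rz":0},{"x":0,"y":0,"z":0,"rx":0,"ry":0,"rz":0}]'
python3 w.py .5758 .0075 .148
```

```text
t: 4.3
tcp_pos: [0.575, 0.0086, 0.1493]
eef_rot: [0.002, 0.818, -0.575, -0.001]
force: [-7.1, -2.4, 4.8]
finger_gap: 0.0004
t: 4.6
tcp_pos: [0.5754, 0.0085, 0.1489]
eef_rot: [0.005, 0.818, -0.575, -0.003]
force: [-13.3, -4.9, 8.7]
finger_gap: 0.0004
4.6 [0.5754 0.0085 0.1489] [ 0.338 -0.941  0.001] [-0.01  -0.004 -1.   ]
to target, tool axes [ 0.001  -0.      0.0009] force [-13.28  -4.88   8.69] 0.0003729687677334987
```

The force rises to 14 N, and the TCP is where the stop was predicted. Now I back off, lift and check.

```bash
python3 -m pendant '[{"x":0,"y":0.012,"z":0,"rx":0,"ry":0,"rz":0},{"x":0,"y":0.03,"z":0,"rx":0,"ry":0,"rz":0},{"x":0,"y":0.03,"z":-0.02,"rx":0,"ry":0,"rz":0},{"x":0,"y":0.02,"z":-0.04,"rx":0,"ry":0,"rz":0},{"x":0,"y":0,"z":0,"rx":0,"ry":0,"rz":0}]'
python3 w.py .4966 .1275 .12; python3 pic.py 3
python3 - <<'E'
from h import *
P=[]
for n,roi in [("scene",(240,140,370,250)),("side",(170,150,280,260))]:
    im=cv2.imread(f"pics/{n}3.png")[:,:,::-1].copy();b=blobs(mask(im,'red'),roi)
    for x in b: print(n,x[0],x[1])
    if b: P+=[get_calibration(n),max(b,key=lambda t:t[1][4])[0]]
if len(P)==4: 
    p,e=tri(*P);print(p,e); r=p-[.5702,.0055,.107];print('ex',r@[.941,.339,0],r[2],'isol',.5+np.arctan2(r@[.941,.339,0],r[2]))
E
```

```text
t: 5.1
tcp_pos: [0.4945, -0.0213, 0.2138]
eef_rot: [-0.001, 0.818, -0.575, 0.004]
force: [1.1, -0.2, 0.0]
finger_gap: 0.0003
5.1 [ 0.4945 -0.0213  0.2138] [ 0.338 -0.941  0.005] [ 0.007 -0.003 -1.   ]
to target, tool axes [-0.1398 -0.0518  0.0934] force [ 1.05 -0.18  0.04] 0.00033837907217205184
scene [276.95555556 170.02222222] [274 167   7   8  45]
side [236.3 185.7] [234 183   6   6  20]
[0.59665608 0.01361625 0.15952063] 0.001258179989949821
ex 0.02764657725087814 0.05252062586544541 isol 0.9845396927901334
```

View pics/both3.png

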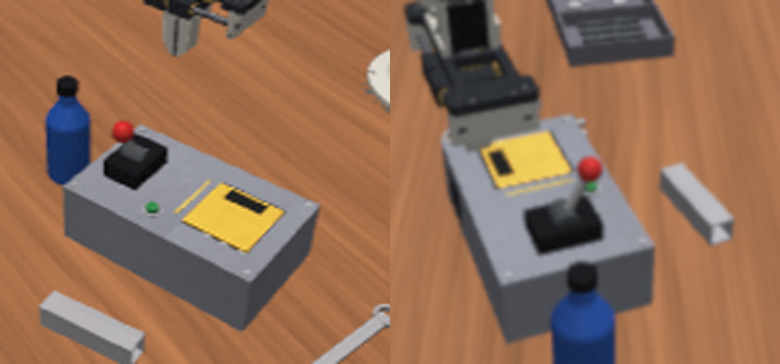

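The lever is at the rear, with an estimated joint angle of 0.985 ± measurement error, and the stop force was felt. Now I move over the press point.

```bash
python3 -m pendant '[{"x":-0.04,"y":-0.015,"z":0,"rx":0,"ry":0,"rz":0},{"x":-0.04,"y":-0.015,"z":0,"rx":0,"ry":0,"rz":0},{"x":-0.04,"y":-0.015,"z":0.03,"rx":0,"ry":0,"rz":0},{"x":-0.02,"y":-0.0065,"z":0.04,"rx":0,"ry":0,"rz":0},{"x":0,"y":0,"z":0.02,"rx":0,"ry":0,"rz":0}]'
python3 -m pendant '[{"x":0,"y":0,"z":0,"rx":0,"ry":0,"rz":0},{"x":0,"y":0,"z":0,"rx":0,"ry":0,"rz":0}]'
python3 w.py .4966 .1275 .0865; python3 pic.py 4
```

```text
t: 5.75
tcp_pos: [0.4919, 0.1317, 0.1175]
eef_rot: [0.0, 0.82, -0.572, -0.003]
force: [-0.5, -0.4, -0.2]
finger_gap: 0.0008
t: 5.95
tcp_pos: [0.4941, 0.1272, 0.1203]
eef_rot: [0.0, 0.818, -0.575, -0.001]
force: [0.6, -0.4, 0.9]
finger_gap: 0.0003
5.95 [0.4941 0.1272 0.1203] [ 0.34  -0.941 -0.001] [-0.002  0.001 -1.   ]
to target, tool axes [ 0.0007 -0.0025  0.0338] force [ 0.59 -0.44  0.94] 0.00034773468734498425
```

View pics/both4.png

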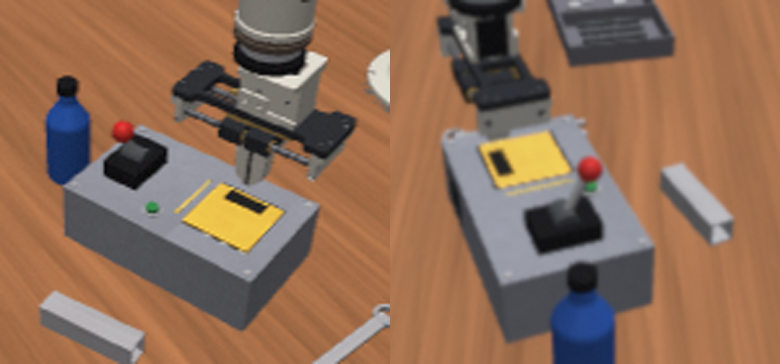

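View pics/wrist4.png

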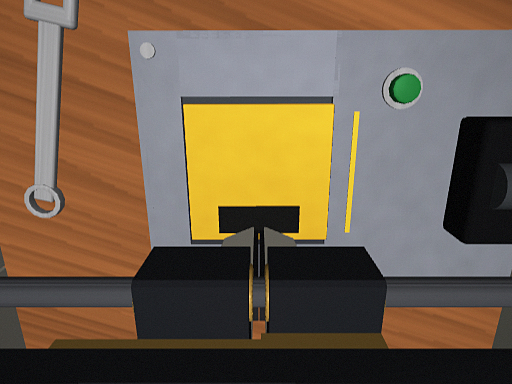

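The fingertips are centred over the strip in the wrist view (strip at (258,219), tips at (258,230)). Pressing down.

```bash
python3 -m pendant '[{"x":0.0007,"y":-0.0025,"z":0.01,"rx":0,"ry":0,"rz":0},{"x":0,"y":0,"z":0.01,"rx":0,"ry":0,"rz":0},{"x":0,"y":0,"z":0.006,"rx":0,"ry":0,"rz":0},{"x":0,"y":0,"z":0.004,"rx":0,"ry":0,"rz":0},{"x":0,"y":0,"z":0.003,"rx":0,"ry":0,"rz":0}]'
python3 -m pendant '[{"x":0,"y":0,"z":0.003,"rx":0,"ry":0,"rz":0},{"x":0,"y":0,"z":0.003,"rx":0,"ry":0,"rz":0},{"x":0,"y":0,"z":0.002,"rx":0,"ry":0,"rz":0},{"x":0,"y":0,"z":0,"rx":0,"ry":0,"rz":0},{"x":0,"y":0,"z":0,"rx":0,"ry":0,"rz":0}]'
python3 w.py .4966 .1275 .080
```

```text
t: 6.6
tcp_pos: [0.4967, 0.1269, 0.0874]
eef_rot: [0.0, 0.818, -0.575, -0.0]
force: [-1.3, -0.3, 0.5]
finger_gap: 0.0003
t: 7.1
tcp_pos: [0.4969, 0.127, 0.0806]
eef_rot: [0.0, 0.818, -0.575, 0.0]
force: [-4.1, -1.6, 9.5]
finger_gap: 0.0003
7.1 [0.4969 0.127  0.0806] [ 0.339 -0.941  0.001] [ 0.    -0.001 -1.   ]
to target, tool axes [-0.0006  0.0001  0.0006] force [-4.12 -1.62  9.47] 0.0002508163993448667
```

The force is 9.5 N, above the spring's 4 N, and the depth matches the stop at the tip's rear edge. One more small push to be sure, then a fast release up and back.

```bash
python3 -m pendant '[{"x":0,"y":0,"z":0.002,"rx":0,"ry":0,"rz":0},{"x":0,"y":0,"z":0.001,"rx":0,"ry":0,"rz":0},{"x":0,"y":0,"z":0,"rx":0,"ry":0,"rz":0}]'
python3 -m pendant '[{"x":0,"y":0,"z":-0.03,"rx":0,"ry":0,"rz":0},{"x":0,"y":0.01,"z":-0.045,"rx":0,"ry":0,"rz":0},{"x":0,"y":0.03,"z":-0.035,"rx":0,"ry":0,"rz":0},{"x":0,"y":0.04,"z":-0.02,"rx":0,"ry":0,"rz":0},{"x":0,"y":0.03,"z":0,"rx":0,"ry":0,"rz":0}]'
for i in 1 2 3 4 5; do python3 -m pendant '[{"x":0,"y":0,"z":0,"rx":0,"ry":0,"rz":0},{"x":0,"y":0,"z":0,"rx":0,"ry":0,"rz":0},{"x":0,"y":0,"z":0,"rx":0,"ry":0,"rz":0},{"x":0,"y":0,"z":0,"rx":0,"ry":0,"rz":0},{"x":0,"y":0,"z":0,"rx":0,"ry":0,"rz":0}]' | grep -E "^(t:|force)"; done
python3 pic.py 5
```

```text
t: 7.4
tcp_pos: [0.497, 0.1271, 0.0798]
eef_rot: [0.001, 0.818, -0.575, 0.001]
force: [-10.8, -4.0, 33.5]
finger_gap: 0.0003
t: 7.9
tcp_pos: [0.3938, 0.09, 0.2089]
eef_rot: [-0.001, 0.818, -0.575, 0.002]
force: [-0.1, -0.5, 1.2]
finger_gap: 0.0005
t: 8.4
force: [-0.6, 1.0, 0.1]
t: 8.9
force: [0.4, -0.5, 0.3]
t: 9.4
force: [-0.3, 0.3, 0.1]
t: 9.9
force: [0.2, 0.3, 0.1]
t: 10.4
force: [-0.2, -0.5, 0.2]
```

View pics/both5.png

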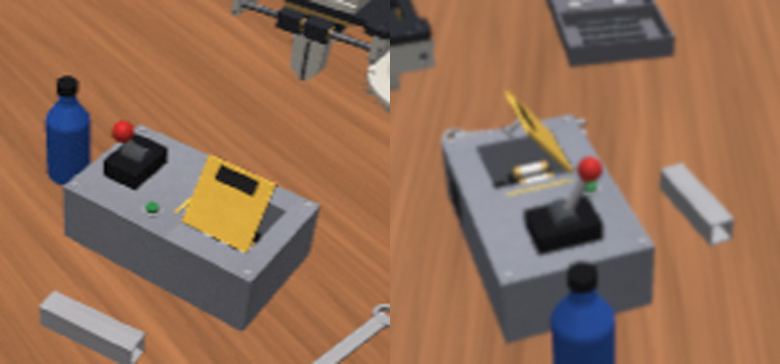

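View pics/wrist5.png

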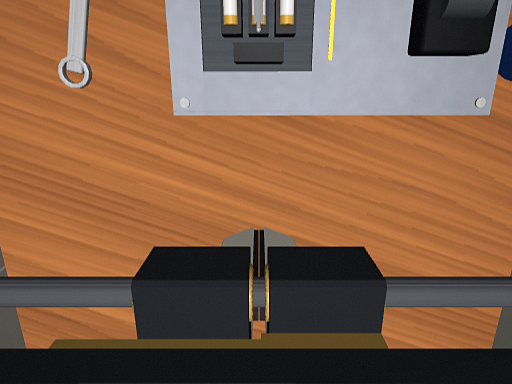

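The hatch is open with the fuses visible, and the lever is still at the rear. The bottle and tube look unmoved. One quick check of the numbers, then I hand in.

```bash
python3 - <<'E'
from h import *
a=get_calibration("scene");b=get_calibration("side")
P=[]
for n,c,roi in [("scene",a,(240,140,370,250)),("side",b,(170,145,280,260))]:
    im=cv2.imread(f"pics/{n}5.png")[:,:,::-1].copy()
    P+=[c,max(blobs(mask(im,'red'),roi),key=lambda t:t[1][4])[0]]
    m=max(blobs(mask(im,'yellow'),roi),key=lambda t:t[1][4]);print(n,cv2.approxPolyDP(cv2.convexHull(np.argwhere(m[2])[:,::-1].astype(np.int32)),3,True)[:,0].tolist())
    d=np.abs(im.astype(int)-cv2.imread(f"pics/{n}0.png")[:,:,::-1]).max(2)
    r={"scene":[("bottle",245,150,262,190),("tube",243,232,288,260),("wrench",334,235,386,276)],"side":[("bottle",222,224,247,275),("tube",262,180,294,215)]}[n]
    for k,x0,y0,x1,y1 in r: print(n,k,'changed px',(d[y0:y1,x0:x1]>40).sum())
p,e=tri(*P);r=p-[.5702,.0055,.107];print('isol',.5+np.arctan2(r@[.941,.339,0],r[2]))
# angle of hatch seen from each view's front corners: expected front edge points at 0.95
o=np.array([.5431,.0808]);ex=np.array([.941,.339]);ey=np.array([-.339,.941])
for n,c in (("scene",a),("side",b)):
  for y in (.017,.103):
    q=np.r_[o+ex*(.042-.084*np.cos(.95))+ey*y,.0865+.084*np.sin(.95),1];v=(c["world_to_cam"]@q)[:3];print(n,'expected front corner',c["fx"]*v[0]/v[2]+c["cx"],c["fy"]*v[1]/v[2]+c["cy"])
E
```

```text
scene [[335, 191], [324, 216], [300, 204], [310, 180]]
scene bottle changed px 0
scene tube changed px 0
scene wrench changed px 0
side [[228, 184], [213, 170], [205, 155]]
side bottle changed px 0
side tube changed px 0
isol 0.9855753798529996
scene expected front corner 310.4556576941243 178.18605924799783
scene expected front corner 336.17892080118025 189.7146478300066
side expected front corner 212.16189309431945 169.5996310779467
side expected front corner 203.66302653014642 154.1273829279365
```

```bash
python3 -c "
from station import *
print(get_state()['t']);print(job_done())"
```

```text
10.55
the job is handed in; nothing more can be done
None
```

The job is done and handed in at t = 10.55 s. I pushed the lever to the rear first, then pressed the fuse hatch once on its strip and pulled clear, and it sprang open.

- **Lever:** I pushed until it met its stop, at about 14 N. After I let go, the cameras put it at about 0.985 rad. The 0.015 short of 1.0 is within the measurement error (about 1 mm at the ball).
- **Hatch:** The press went to its stop, reaching 33 N there, well above the spring's 2 to 4 N. 2.5 s after I pulled clear it was open, with its front corners within 2 pixels of where 0.95 rad would put them.
- **Bystanders:** The bottle, tube and wrench show no changed pixels in the views where I compared them (the wrench in the scene view only).
- **Robot:** It is about 0.2 m above the bench in front of the box, touching nothing, with the force reading at noise level.

No check failed. My first three move commands were refused for a format error, and the arm did not move on them.

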